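Register a bar mould on the vibrating table and restart it

TASK

Get the vibrating table ready for the next bar mould: first switch the table off at its isolator, the one with the round ball on its lever, and while it is off push the white bar mould, lying flat on the bed, fully home with its long side flush against the back fence and its end against the end stop; then flip the same isolator back on. Leave the neighbouring paddle-handled switch (the display lights) on, do not knock the glass shelf above the switches, and leave everything else on the counter where it is.

Things in the scene. Friction and masses are not known exactly. Their poses are not given: they have to be found in the camera images.
- vibrator: vibrating table, fixed, 260 (x) by 300 (y) by 70 mm high, origin at the centre of its underside, left or right of the glass shelf; x away from the robot, y left, yaw within 0.25. Flat steel bed on top, z = 70. On it two steel bars 12 mm high, 12 thick: back fence along y (-135 to 135), inner face at x = +85; end stop along x (-35 to 85), inner face at y = +115
- stop_corner (a point): point on the bed where the inner faces of back fence and end stop meet: (85, 115, 70) mm in the vibrating table's frame, same axes. A mould that is home has its centre at -32 mm in x and -80 mm in y from here
- mould: white plastic bar mould, open on top, 160 (its x) by 64 (its y) by 22 mm high, about 0.2 kg, loose, lying askew on the bed, its long axis within about 0.5 rad of the vibrating table's y axis; origin at the centre of its underside. Symmetric: either end may point to the end stop
- shelf: fixed glass shelf above the two switches; origin on the counter, x away from the robot. Glass y -170 to 170, x +45 (front edge) to +245 mm, underside at z = 370, brackets below it at y = +-150 down to 360; posts at x = 205, y = +-150. The switches stand at x = 85, y = +-70, so the levers lie 40 mm behind its front edge: reach in from the front with the tool leaning 27 to 40 degrees from vertical
- isolator: the vibrating table's isolator: fixed grey box 80 by 80 by 120 mm high, origin at the centre of its underside, x away from the robot, y left (yaw within 0.25). Its lever is hinged about the box's x axis 120 mm above the origin and swings sideways: 10 mm rod with a black ball of 28 mm diameter, ball centre 70 mm from the hinge. Left or right one of the two; box centres 140 mm apart
- isolator_lever (a joint): angle of the isolator's lever: 0 = on (as it starts), leaning 0.6 rad to the box's -y (right); 0.6 = upright; 1.2 = off, leaning 0.6 rad to +y (left). Over-centre spring: about 3 N at the ball moves it off an end, past upright it snaps over to the other end by itself
- ball (a point): centre of the ball on the isolator's lever, 178 mm above the counter at either end, 190 mm when upright
- lightswitch: the display-light switch, a bystander: same grey box, with a shorter lever ending in a flat black paddle 36 mm wide (x), 8 mm thick, 53 mm long from the hinge; origin and axes as the isolator's
- lightswitch_lever (a joint): angle of the light switch's lever, same sense: starts at 0 = on (leaning right) and is to stay there
- sprinkle_jar: bystander: small closed jar, 44 mm across, 95 mm tall, standing in front of the isolators; origin at the underside
- bowl: bystander: white bowl, 90 mm across, 45 mm tall, in front of the isolators; origin at the underside
- scraper: bystander: spatula 180 mm long lying in front of the isolators; origin at the underside
- nozzle: bystander: steel piping nozzle, cone 44 mm across the foot, 55 mm tall, behind the vibrating table; origin at the underside
- syrup: bystander: bottle 60 mm across, 170 mm tall, behind the vibrating table; origin at the underside
- cutter: bystander: steel ring cutter, 64 mm across, 35 mm tall, on the counter in front of the vibrating table; origin at the underside
- brush: bystander: brush 170 mm long lying on the counter in front of the vibrating table; origin at the underside
Things that resemble listed ones, but are neither listed nor needed, are in the scene too. What is shaped like the mould but orange is not meant.

How it is judged (in metres and radians):
On the way, in this order (a step that is already met when the one before it is completed fails the run):
1. the vibrating table's isolator is switched off (value of joint isolator_lever above 1.08 rad), for 0.2 s.
2. with the isolator still off, the mould is home against both stops (x of mould in the frame of stop_corner between -0.035 and -0.029 m and y of mould in the frame of stop_corner between -0.083 and -0.077 m and z of mould in the frame of stop_corner between -0.003 and 0.003 m and angle between the x axis of mould and the y axis of vibrator, either way round below 0.04 rad and angle between mould's own z axis and vertical below 0.06 rad and linear speed of mould below 0.01 m/s and value of joint isolator_lever above 1.08 rad), for 0.2 s.
3. the isolator is switched on again with the mould home (x of mould in the frame of stop_corner between -0.035 and -0.029 m and y of mould in the frame of stop_corner between -0.083 and -0.077 m and z of mould in the frame of stop_corner between -0.003 and 0.003 m and angle between the x axis of mould and the y axis of vibrator, either way round below 0.04 rad and angle between mould's own z axis and vertical below 0.06 rad and linear speed of mould below 0.01 m/s and value of joint isolator_lever below 0.12 rad), for 0.2 s.
At the end, for the whole second after the job is handed in: The isolator lever is in its on position (within 0.12 rad), the mould lies flat and still on the bed within 3 mm of both stops and with its long side within 0.04 rad of the back fence, and the light switch is still on (all of step 3 and value of joint lightswitch_lever below 0.2 rad); the robot touches nothing.
It fails at once if the light switch is moved out of its on position (value of joint lightswitch_lever above 0.4 rad).
It fails at once if the glass shelf is knocked (over 10 N) (contact force between any of the arm, the fingers and shelf above 10 N).
It fails at once if a bystander is shifted by more than 25 mm (distance of any of sprinkle_jar, bowl, scraper, nozzle, syrup, cutter, brush from where it was at the start of the episode above 0.025 m).
It also fails if it takes over 72 s, if anything falls off the work surface, if the arm or the gripper's body presses on something with over 40 N, if the wrist force passes 120 N, or if a joint passes its speed limit or range.

ROBOT

A 6-joint arm with a two-finger parallel gripper is mounted at the origin on the work surface. World frame = base frame: x ahead of the robot, y to its left, z up, the work surface at z = 0. Lengths are in mm, angles in degrees, forces in N, time in s.
With the tool pointing down it reaches from about 350 to 850 mm from the base axis. Payload 8.1 kg.
Tool frame: the origin (TCP) lies at the very end of the fingers, on their centre line; the grasp point (between the pads) lies r.tcp_to_grasp behind it (r.tcp_to_grasp is the distance from the TCP to the grasp point, in mm); z points along the fingers, y is the line along which they close (so a half turn about z gives the same grasp; the last joint's range is limited). The gripper opens to 85 mm and grips with 20 to 120 N. Pads are 22 mm wide; open, the fingers measure 114 mm over their backs; the gripper's body (76 mm by 85 mm) begins 54 mm behind the grasp point. The pads swing forward as they close: fully open they stand 13 mm farther back than shut.
Start: joints at [-70.21, 7.471, 85.268, -0, 87.261, -4.893], TCP at [250.578, -545.175, 231.292] pointing down, gripper open.
Joint ranges: [-169.43, 169.43], [-51.17, 129.36], [1.28, 143.12], [-76.62, 256.62], [0, 156.53], [-152.29, 152.29]. Speed limits (degrees/s): [136.94, 136.94, 159.86, 180, 180, 180].

INTERFACE

Orientations are given as [roll, pitch, yaw] about the fixed x, y, z axes, in that order (R = Rz(yaw) Ry(pitch) Rx(roll)).
In Python, from bench import r gives the robot as it stands.
- The arm moves only by the shell command python3 -m handwheel 'ROWS' [OPENING] [FORCE]. ROWS is JSON, a list of rows, each a list of 4 numbers: the shift along the tool's x, y, z in m, then the turn about the tool's z in degrees. A call has 1 to 10 rows; each row shifts and turns the commanded pose from where the row before left it, along the tool's axes as they then stand; what a row does not reach is not made up. A row lasts 1/10 s, in which the tool goes at most 50 mm and 8.59 degrees, less where a joint would pass 70% of its speed; a pose out of reach is approached as far as the arm can. A call is refused whole if a number of a shift passes 0.05 or a number of a turn 8.59, either way. A call with a gripper value outside its range is refused whole. OPENING is the finger opening in m, from 0 to 0.0854, set as the call begins (- or left out, the last holds). The fingers move at their own pace and stop on an object; FORCE is the grip in N (left out, the last holds). Time passes only in rows, so rows that do not move let the fingers close. It gives the time, the measured TCP pose, the force, the opening and the grip force at its end, in the units of the state.
- r.sense(): the state, without advancing time (a new reading comes with each control period).
- r.snapshot(name): name is "side" or "top"; returns the picture (480x640x3 uint8, red, green, blue); there is no depth.
- r.camera_params(name): a dict with "fx", "fy", "cx", "cy" (pixels), "R" (3x3) and "t" (3): a world point X has camera coordinates R X + t. Camera axes: x right, y down, z forward; pixel columns grow to the right and rows downward; lengths in mm; the calibration is good to about 2 mm. A picture is of the moment at which its call begins. camera_params takes no time and is no camera call.
- r.hand_in(): hands the job in; it is judged then, once.
The state is a dict: "time": time; "joint_pos": joint angles; "qd": joint speeds; "joint_efforts": joint torques, N m; "tool_pos": TCP position; "tcp_rot": TCP orientation; "ft_force": force on the tool from outside, world axes, zero at the start; "wrist_torque": the same for the moment, N m; "finger_gap": finger opening in mm; "grip_force": force on a finger pad.
Only numpy, scipy, OpenCV 4.12 (cv2) and the standard library are available. Lean on these libraries where they do the work, as an engineer would, in place of code of your own. Each camera call takes 0.05 s, during which the arm holds its last target. There are 200 camera calls.

## Working session

There is one attempt and no reset: what is moved stays moved. The work goes in short steps, Python scripts to look and compute and a shell command to move; the robot and the scene stay as the last step left them, time stands still between calls to the robot, and variables do not carry over. Pictures are saved under pics/ and viewed, at most 10 in all, crops included, and the job is handed in when it is done.

```bash
ls; mkdir -p pics; python3 - <<'E'
from bench import r
import cv2
for n in("side","top"):
    cv2.imwrite(f"pics/{n}0.png",r.snapshot(n)[:,:,::-1]); p=r.camera_params(n); print(n,{k:(v if not hasattr(v,'tolist') else v.tolist()) for k,v in p.items()})
print(r.sense(), r.tcp_to_grasp)
E
```

```text
pics
side {'fx': 521.0318891874305, 'fy': 521.0318891874305, 'cx': 322.3305297762437, 'cy': 240.93128001511087, 'R': [[-0.8321433902851275, -0.5544651983156748, 0.010282113670522352], [-0.3609117221161237, 0.5273942805126348, -0.7691540819118976], [0.4210464426211768, -0.6437574207256331, -0.6389806541803377]], 't': [404.1793126412612, 306.2416808565393, 1185.930916483718]}
top {'fx': 505.1777703027596, 'fy': 505.1777703027596, 'cx': 329.6680032710751, 'cy': 239.78129922593106, 'R': [[0.09021331708191162, -0.9959052478908472, 0.00585616295440897], [-0.9743099112925349, -0.08947242346349035, -0.20667579005946127], [0.20635346902393256, 0.012939190973163917, -0.9783919578363002]], 't': [-101.38987912654439, 528.7977842806582, 1167.1170025788476]}
{'time': 0.1, 'joint_pos': array([-7.02118107e+01,  7.51320221e+00,  8.53227741e+01,  8.76000511e-04,
        8.72616639e+01, -4.89197248e+00]), 'qd': array([-0.01157395, -0.14050283, -0.0751082 , -0.00053951, -0.02594436,
        0.06629447]), 'joint_efforts': array([ 1.37640782e-03, -5.70951927e+01, -5.01941371e+01, -1.77168522e-04,
        8.14499304e-03, -1.15746620e-04]), 'tool_pos': array([ 250.39906974, -544.70791746,  230.32663609]), 'tcp_rot': array([-1.79902790e+02, -9.19822782e-03,  2.46801114e+01]), 'ft_force': array([-0.00517061,  0.6403767 , -0.09679564]), 'wrist_torque': array([-0.02088104, -0.02912938, -0.01343293]), 'grip_force': 0.0, 'finger_gap': 85.22759847599484} 18.700000000000003
```

View pics/side0.png

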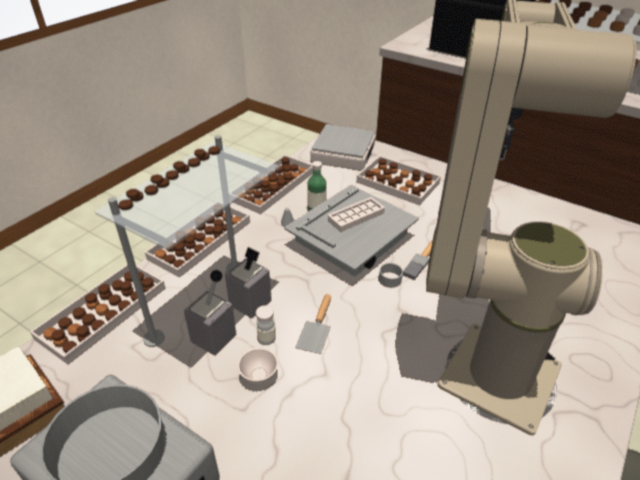

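View pics/top0.png

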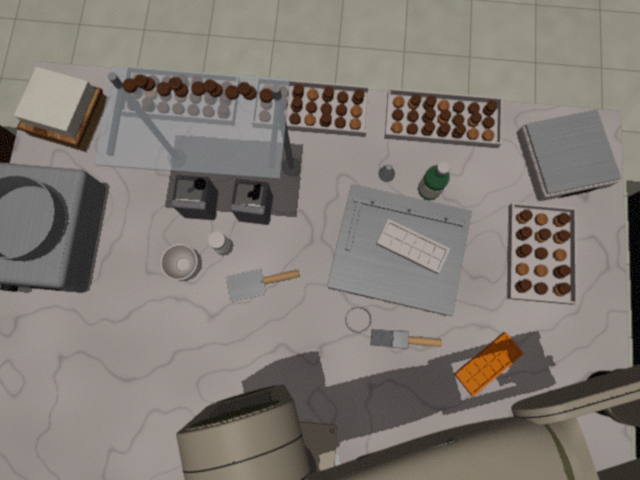

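Side view: ball lever at about (215,276), paddle at (250,256). Top view: switch boxes at (193,195) and (252,195), and the white mould on the bed at (413,246). The orange one at (489,364) is not meant. I'll enlarge these to confirm.

```bash
python3 - <<'E'
import cv2,numpy as np
t=cv2.imread("pics/top0.png");s=cv2.imread("pics/side0.png")
a=cv2.resize(t[180:320,320:480],None,fx=5,fy=5,interpolation=cv2.INTER_CUBIC)[:600]
cv2.imwrite("pics/c1.png",cv2.resize(t[178:318,322:482],(800,600)[:1]+(600,) if 0 else (800,600),interpolation=cv2.INTER_CUBIC) if 0 else cv2.resize(t[180:300+20,325:485],(685,600),interpolation=cv2.INTER_CUBIC))
b=cv2.resize(t[165:225,160:280],(720,360)[:2],interpolation=cv2.INTER_CUBIC)[:, :]
c=cv2.resize(s[240:360,170:290],(400,400),interpolation=cv2.INTER_CUBIC)
d=cv2.resize(t[160:230,165:285],(686,400),interpolation=cv2.INTER_CUBIC)
d=cv2.resize(t[165:235,165:235+50],(400,233),interpolation=cv2.INTER_CUBIC) if 0 else cv2.resize(t[165:235,170:280],(628,400))
c=cv2.resize(s[245:355,180:280],(0,0),fx=4,fy=4,interpolation=cv2.INTER_CUBIC) #440x400
d=cv2.resize(t[165:235,170:270],(0,0),fx=4,fy=4,interpolation=cv2.INTER_CUBIC) #280x400
o=np.zeros((440,800,3),np.uint8);o[:,:400]=c;o[:280,400:]=d
cv2.imwrite("pics/c2.png",o)
E
```

```text
(no output)
```

View pics/c1.png

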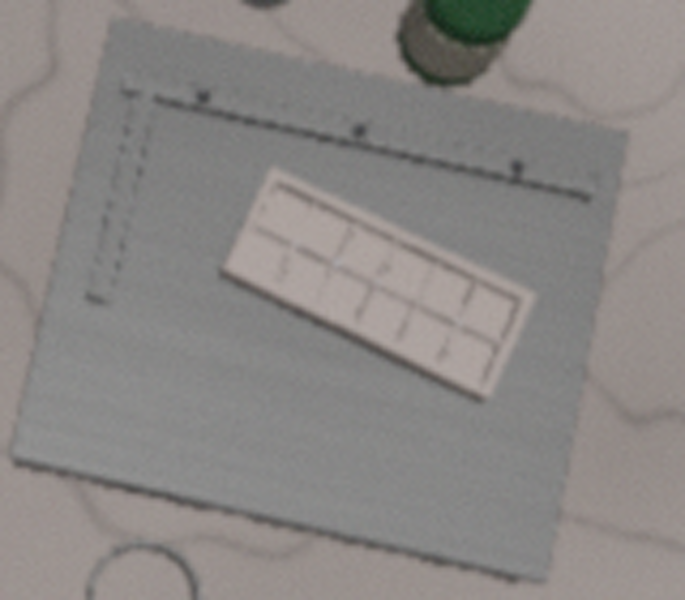

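View pics/c2.png

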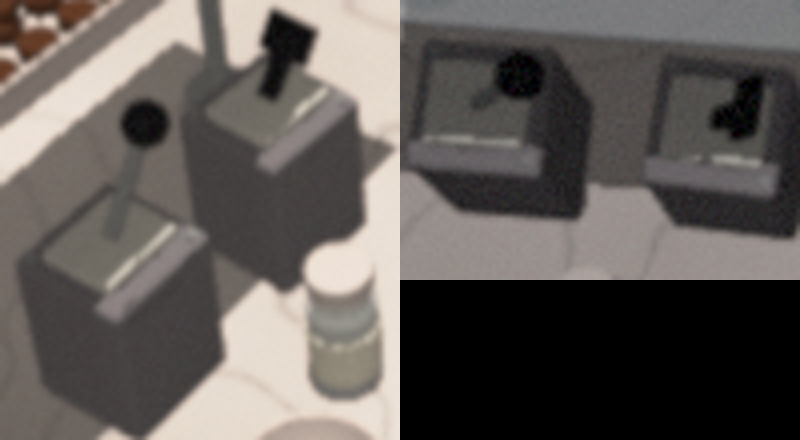

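Confirmed: the left box (crop 2, ball at (145,123) and (518,75)) carries the round ball, so it is the isolator. The right box has the flat paddle and stays on. Crop 1: bed corners at (110,18), (628,132), (547,578), (12,460); mould top corners at (272,168), (537,293), (487,397), (221,268). The end stop is on the left.

```bash
cat > h.py <<'E'
from bench import r
import numpy as np
from scipy.optimize import least_squares
P={n:r.camera_params(n) for n in("side","top")}
def proj(n,X):
    p=P[n];c=np.atleast_2d(X)@np.array(p["R"]).T+np.array(p["t"]);return c[:,:2]/c[:,2:]*[p["fx"],p["fy"]]+[p["cx"],p["cy"]]
def plane(n,uv,z):
    p=P[n];R=np.array(p["R"]);o=-R.T@np.array(p["t"])
    uv=np.atleast_2d(uv);d=np.c_[(uv[:,0]-p["cx"])/p["fx"],(uv[:,1]-p["cy"])/p["fy"],np.ones(len(uv))]@R
    return o+d*((z-o[2])/d[:,2])[:,None]
def tri(uvs,uvt): return least_squares(lambda X:np.r_[(proj("side",X)-uvs)[0],(proj("top",X)-uvt)[0]],[600,100,150]).x
def fit(uv,z,local):  # planar pose: x,y,yaw
    W=plane("top",uv,z)[:,:2];L=np.array(local,float)
    def f(q):
        c,s=np.cos(q[2]),np.sin(q[2]);return (L@np.array([[c,s],[-s,c]])+q[:2]-W).ravel()
    s=least_squares(f,[*W.mean(0),0]);return s.x,s.fun.round(1)
E
python3 - <<'E'
from h import *
k=685/160.
bed=np.array([(110,18),(628,132),(547,578),(12,460)])/k+[325,180]
q,e=fit(bed,70,[(130,150),(130,-150),(-130,-150),(-130,150)]);print("table",q.round(3),e)
m=np.array([(272,168),(537,293),(487,396),(221,266)])/k+[325,180]
g,e=fit(m,92,[(32,80),(32,-80),(-32,-80),(-32,80)]);print("mould(x along short)",g.round(3),e)
c,s=np.cos(q[2]),np.sin(q[2]);Rq=np.array([[c,-s],[s,c]])
print("corner",q[:2]+Rq@[85,115],"home",q[:2]+Rq@[53,35],"mould in table",Rq.T@(g[:2]-q[:2]),g[2]-q[2])
print("ball",tri([216.2,275.7],[199.5,183.8]),"plane178",plane("top",[199.5,183.8],178),plane("side",[216.2,275.7],178))
sc=lambda x,y:(170+(x-400)/4,165+y/4)
print("fence px check",proj("top",np.r_[q[:2]+Rq@[85,135],70])*1,plane("top",np.array([(155,98),(590,198)])/k+[325,180],70))
print("paddle tip", tri([180+290/4,245+35/4],[170+(748-400)/4,165+85/4]))
print("box tops L", plane("top",[sc(427,43),sc(540,43),sc(543,150),sc(411,143)],120).round(0))
print("box tops R", plane("top",[sc(665,57),sc(780,65),sc(778,165),sc(648,160)],120).round(0))
for n,u in(("jar",[220,238]),("bowl",[180,262]),("scr",[250,285]),("cutter",[358,320]),("brush0",[372,338]),("noz",[387,170]),("syrup",[434,185])):print(n,plane("top",u,30).round(0))
print("posts", [plane("top",u,370).round(0) for u in([102,167],[283,175])])
print("glass front (side)", [plane("side",u,370).round(0) for u in([163,243],[268,170])])
E
```

```text
table [ 5.27871e+02 -2.23569e+02 -1.32000e-01] [ 0.4 -0.1  1.4  0.2 -1.8 -1.4  0.   1.3]
mould(x along short) [ 5.32605e+02 -2.50109e+02 -3.74000e-01] [ 1.2  0.5 -0.2  0.6 -0.5 -0.7 -0.6 -0.3]
corner [ 627.22793451 -120.71897257] home [ 585.00566052 -195.82742469] mould in table [  8.17633266 -25.68952871] -0.2421108257461775
ball [610.71916905 245.1514436  177.75141634] plane178 [[610.11791411 244.80681368 178.        ]] [[611.16713482 245.40051749 178.        ]]
fence px check [[352.85034325 202.60631427]] [[ 631.00391772 -121.16515299   70.        ]
 [ 595.27272068 -369.45506242   70.        ]]
paddle tip [619.74779511 119.41089654 151.11874399]
box tops L [[642. 318. 120.]
 [649. 252. 120.]
 [584. 241. 120.]
 [581. 318. 120.]]
box tops R [[647. 178. 120.]
 [648. 110. 120.]
 [588. 104. 120.]
 [584. 179. 120.]]
jar [[521. 218.  30.]]
bowl [[452. 307.  30.]]
scr [[412. 130.  30.]]
cutter [[ 352. -138.   30.]]
brush0 [[ 313. -174.   30.]]
noz [[ 736. -182.   30.]]
syrup [[ 707. -303.   30.]]
posts [array([[567., 371., 370.]]), array([[583.,  39., 370.]])]
glass front (side) [array([[594., 373., 370.]]), array([[592.,  65., 370.]])]
```

Measured positions (mm):

| Thing | Estimate |
|---|---|
| Ball | (611, 245, 178) |
| Table yaw | -0.132 rad |
| Stop corner | about (628, -120) |
| Glass front edge | x ≈ 572 |

The moves only offer shifts and a turn about tool z. So I'll go to a clear spot and see how the arm behaves at its reach limit, to find out whether a lean can be obtained there.

```bash
python3 -m handwheel '[[0,0,-0.04,8.2],[0,0,-0.04,8.2],[0,0,-0.04,8.2],[0.03,-0.04,0,0],[0.03,-0.04,0,0],[0.03,-0.04,0,0],[0.03,-0.04,0,0],[0.03,-0.04,0,0],[0.03,-0.04,0,0],[0.03,-0.04,0,0]]' 0 40; python3 -m handwheel '[[0.03,-0.04,0,0],[0.03,-0.04,0,0],[0.04,-0.03,0,0],[0.04,-0.03,0,0],[0.04,-0.03,0,0],[0.05,0,0,0],[0.05,0,0,0],[0.05,0,0,0],[0.05,0,0,0],[0.05,0,0,0]]'; python3 -c "
from bench import r;s=r.sense();print(s['joint_pos'].round(1),s['tcp_rot'])"
```

```text
time: 1.1
tool_pos: [460.9, -263.0, 351.0]
tcp_rot: [-180.0, 0.0, 0.1]
ft_force: [1.3, -0.1, -0.4]
finger_gap: 0.1
grip_force: 0.0
time: 2.1
tool_pos: [823.6, -95.3, 352.7]
tcp_rot: [180.0, -0.4, 0.1]
ft_force: [0.6, 0.3, 2.3]
finger_gap: -0.4
grip_force: 0.0
[-10.1  54.2  10.2   0.  115.2  79.8] [ 1.79957994e+02 -3.82008933e-01  9.17007747e-02]
```

```bash
python3 -m handwheel '[[0.05,0,0,0],[0.05,0,0,0],[0.05,0,0,0],[0.05,0,0,0]]'; python3 -c "
from bench import r;s=r.sense();print(s['joint_pos'].round(1),s['tcp_rot'])"
```

```text
time: 2.5
tool_pos: [900.0, -82.6, 305.7]
tcp_rot: [179.3, -7.4, 0.1]
ft_force: [0.2, -0.6, 1.1]
finger_gap: 0.0
grip_force: 0.0
[ -8.7  63.1   1.4   0.4 108.1  81.4] [ 1.79259047e+02 -7.36063040e+00  1.31340852e-01]
```

The lean builds up at the reach limit (7.4° forward). Continuing.

```bash
python3 -m handwheel '[[0.05,0,0,0],[0.05,0,0,0],[0.05,0,0,0],[0.05,0,0,0],[0.05,0,0,0],[0.05,0,0,0]]'; python3 -c "
from bench import r;s=r.sense();print(s['joint_pos'].round(1),s['tcp_rot'])"
```

```text
time: 3.1
tool_pos: [988.9, -66.2, 293.8]
tcp_rot: [178.2, -19.6, 0.4]
ft_force: [0.1, 0.3, -0.5]
finger_gap: -0.1
grip_force: 0.0
[-7.1 65.1  1.4  0.7 93.8 83. ] [178.23365807 -19.56907182   0.41243749]
```

```bash
python3 -m handwheel '[[0.05,0,0,0],[0.05,0,0,0],[0.05,0,0,0],[0.05,0,0,0],[0.05,0,0,0],[0.05,0,0,0],[0.05,0,0,0]]';  python3 -m handwheel '[[-0.05,0,0,0],[-0.05,0,0,0],[-0.05,0,0,0],[-0.05,0,0,0],[0,0,0,0]]';python3 -c "
from bench import r;s=r.sense();print(s['joint_pos'].round(1),s['tcp_rot'])"
```

```text
time: 3.8
tool_pos: [1063.1, -50.4, 356.4]
tcp_rot: [177.1, -33.9, 1.1]
ft_force: [-0.1, -0.7, -0.2]
finger_gap: -0.1
grip_force: 0.0
time: 4.3
tool_pos: [978.9, -53.2, 286.9]
tcp_rot: [177.3, -32.6, 1.0]
ft_force: [-1.3, -1.2, -4.2]
finger_gap: 0.1
grip_force: 0.0
[-6.6 37.6 47.7  1.6 62.  82.8] [177.33138601 -32.55902132   1.00009032]
```

The lean holds after retreating (about 33° forward), which is inside the 27 to 40° window. Now I'll work out the path to the front of the isolator.

```bash
cat >> h.py <<'E'
from scipy.spatial.transform import Rotation as Ro
def go(*pts):
    s=r.sense();p=s['tool_pos'];R=Ro.from_euler('xyz',s['tcp_rot'],degrees=True).as_matrix()
    print("t",round(s['time'],2),"at",p.round(1),"rot",s['tcp_rot'].round(1),"ft",s['ft_force'].round(1))
    for q in pts:
        d=R.T@(np.array(q)-p);n=np.linalg.norm(d);print(q,"tool d",(d/1e3).round(4),"rows>=",round(n/50,1));p=np.array(q,float)
E
python3 -c "
from h import *
go((500,-53,300),(500,203,300),(500,203,165),(622,203,163),(622,283,163))"
```

```text
t 4.3 at [978.9 -53.2 286.9] rot [177.3 -32.6   1. ] ft [-1.3 -1.2 -4.2]
(500, -53, 300) tool d [-0.3965  0.004  -0.2688] rows>= 9.6
(500, 203, 300) tool d [ 0.0038 -0.2558 -0.0095] rows>= 5.1
(500, 203, 165) tool d [-0.0727 -0.0053  0.1137] rows>= 2.7
(622, 203, 163) tool d [ 0.1017 -0.001   0.0674] rows>= 2.4
(622, 283, 163) tool d [ 0.0012 -0.0799 -0.003 ] rows>= 1.6
```

```bash
python3 -m handwheel '[[-0.04,0,-0.027,0],[-0.04,0,-0.027,0],[-0.04,0,-0.027,0],[-0.04,0,-0.027,0],[-0.04,0,-0.027,0],[-0.04,0,-0.027,0],[-0.04,0,-0.027,0],[-0.04,0,-0.027,0],[-0.04,0,-0.027,0],[-0.04,0,-0.027,0]]'; python3 -c "
from h import *
go((500,-53,300),(500,203,300),(500,203,165),(622,203,163),(622,283,163))"
```

```text
time: 5.3
tool_pos: [508.2, -49.8, 307.8]
tcp_rot: [177.0, -34.1, 1.2]
ft_force: [-0.9, -1.7, 0.5]
finger_gap: 0.2
grip_force: 0.0
t 5.3 at [508.2 -49.8 307.8] rot [177.  -34.1   1.2] ft [-0.9 -1.7  0.5]
(500, -53, 300) tool d [-0.0112  0.0029  0.002 ] rows>= 0.2
(500, 203, 300) tool d [ 0.0044 -0.2558 -0.0102] rows>= 5.1
(500, 203, 165) tool d [-0.0757 -0.0058  0.1116] rows>= 2.7
(622, 203, 163) tool d [ 0.0999 -0.0011  0.0701] rows>= 2.4
(622, 283, 163) tool d [ 0.0014 -0.0799 -0.0032] rows>= 1.6
```

```bash
python3 -m handwheel '[[0,-0.042,0,0],[0,-0.042,-0.002,0],[0,-0.042,-0.002,0],[0,-0.042,-0.002,0],[0,-0.042,-0.002,0],[0,-0.042,-0.002,0],[-0.025,-0.002,0.037,0],[-0.025,-0.002,0.037,0],[-0.028,-0.002,0.037,0],[0,0,0,0]]'; python3 -c "
from h import *
import cv2
go((622,203,163),(622,283,163))
cv2.imwrite('pics/t1.png',cv2.resize(r.snapshot('top')[120:300,120:360,::-1],(800,600)))"
```

```text
time: 6.3
tool_pos: [499.0, 201.5, 160.2]
tcp_rot: [176.8, -33.3, 1.3]
ft_force: [-1.2, -0.2, -2.7]
finger_gap: 0.3
grip_force: 0.0
t 6.3 at [499.  201.5 160.2] rot [176.8 -33.3   1.3] ft [-1.2 -0.2 -2.7]
(622, 203, 163) tool d [ 0.1043 -0.0024  0.0652] rows>= 2.5
(622, 283, 163) tool d [ 0.0015 -0.0799 -0.0034] rows>= 1.6
```

View pics/t1.png

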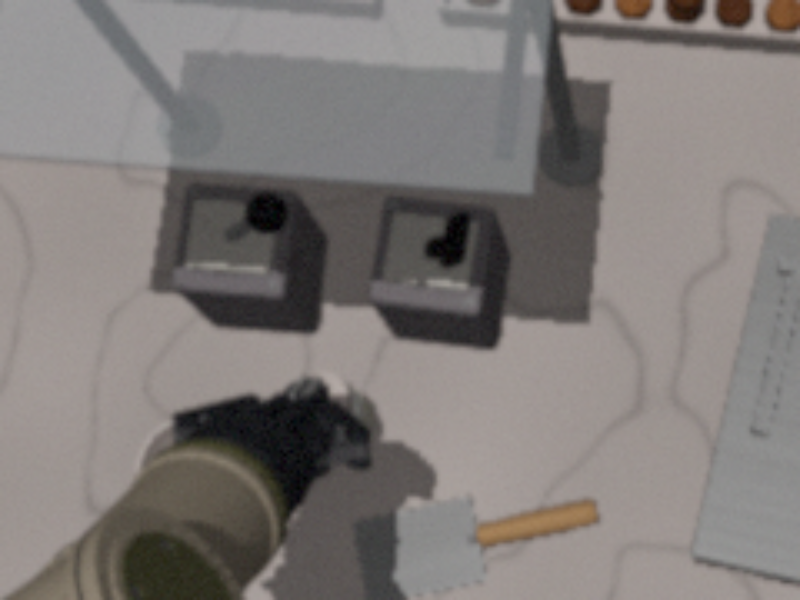

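The picture shows the fingers in front of and right of the ball (ball (266,212), fingertips about (320,385)), with a clear line in. Going in and pushing left.

```bash
python3 -m handwheel '[[0.035,-0.001,0.022,0],[0.035,-0.001,0.022,0],[0.034,0,0.021,0],[0,0,0,0]]';  python3 -m handwheel '[[0,-0.015,0,0],[0,-0.015,0,0],[0,-0.015,-0.001,0],[0,-0.015,-0.001,0],[0,-0.012,-0.001,0],[0,0,0,0]]'; python3 -c "
from h import *
import cv2
go((622,203,163),(622,283,163))
a=cv2.resize(r.snapshot('top')[150:250,150:270,::-1],(400,333));b=cv2.resize(r.snapshot('side')[240:340,170:290,::-1],(400,333))
cv2.imwrite('pics/t2.png',np.hstack([a,b]))"
```

```text
time: 6.75
tool_pos: [631.8, 204.0, 177.1]
tcp_rot: [177.3, -34.3, 0.9]
ft_force: [0.1, -0.1, 0.1]
finger_gap: 0.2
grip_force: 0.0
time: 7.35
tool_pos: [625.3, 278.0, 174.5]
tcp_rot: [177.3, -34.1, 1.1]
ft_force: [-0.7, 1.0, -0.7]
finger_gap: 0.3
grip_force: 0.0
t 7.35 at [625.3 278.  174.5] rot [177.3 -34.1   1.1] ft [-0.7  1.  -0.7]
(622, 203, 163) tool d [-0.0103  0.0745  0.0104] rows>= 1.5
(622, 283, 163) tool d [ 0.0013 -0.0799 -0.0029] rows>= 1.6
```

View pics/t2.png

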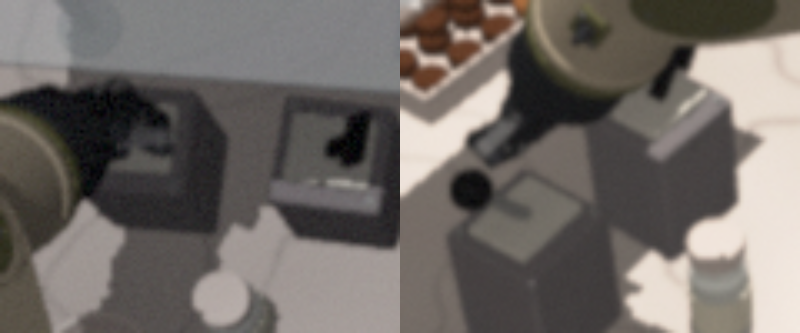

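The side view shows the ball flipped to the left (469,190), and the paddle hasn't moved. The isolator is off. Backing out, then planning the mould pushes in the table frame.

```bash
cat >> h.py <<'E'
TQ=np.array([528,-223.3,-0.132])
def tf(u,v,z):
    c,s=np.cos(TQ[2]),np.sin(TQ[2]);return (round(TQ[0]+c*u-s*v,1),round(TQ[1]+s*u+c*v,1),z)
E
python3 -m handwheel '[[-0.03,0,-0.02,0],[-0.03,0,-0.02,0],[-0.03,0,-0.02,0],[-0.035,0,-0.032,0],[-0.01,0,-0.03,0],[0,0,0,0]]'; python3 -c "
from h import *
go((450,0,180),tf(-75,-38,180),tf(-75,-38,80),tf(11,-38,80))"
```

```text
time: 8.05
tool_pos: [442.4, 279.2, 198.6]
tcp_rot: [177.3, -34.0, 1.2]
ft_force: [0.2, 0.4, 0.3]
finger_gap: -0.2
grip_force: 0.0
t 8.05 at [442.4 279.2 198.6] rot [177.3 -34.    1.2] ft [0.2 0.4 0.3]
(450, 0, 180) tool d [-0.0088  0.2782  0.0298] rows>= 5.6
(np.float64(448.7), np.float64(-251.1), 180) tool d [-0.0053  0.2509  0.0084] rows>= 5.0
(np.float64(448.7), np.float64(-251.1), 80) tool d [-0.0559 -0.004   0.0828] rows>= 2.0
(np.float64(533.9), np.float64(-262.4), 80) tool d [0.0704 0.0107 0.0481] rows>= 1.7
```

```bash
python3 -m handwheel '[[-0.001,0.044,0.004,0],[-0.001,0.044,0.004,0],[-0.001,0.044,0.004,0],[-0.001,0.044,0.004,0],[-0.001,0.044,0.003,0],[-0.001,0.044,0.003,0],[-0.001,0.044,0.003,0],[-0.001,0.044,0.003,0],[-0.001,0.044,0.002,0],[-0.001,0.044,0.002,0]]'; python3 -m handwheel '[[0,0.044,0.002,0],[0,0.044,0.002,0],[-0.005,0,0.008,0],[-0.005,0,0.008,0],[0,0,0,0]]'; python3 -c "
from h import *
go(tf(-75,-38,80),tf(11,-38,80))"
```

```text
time: 9.05
tool_pos: [468.8, -161.3, 181.0]
tcp_rot: [176.8, -33.1, 1.0]
ft_force: [1.9, -0.0, -0.0]
finger_gap: -0.2
grip_force: 0.0
time: 9.55
tool_pos: [469.6, -245.7, 159.7]
tcp_rot: [177.1, -32.8, 0.9]
ft_force: [-0.3, 0.7, -0.6]
finger_gap: 0.1
grip_force: 0.0
t 9.55 at [ 469.6 -245.7  159.7] rot [177.1 -32.8   0.9] ft [-0.3  0.7 -0.6]
(np.float64(448.7), np.float64(-251.1), 80) tool d [-0.0609  0.0023  0.0558] rows>= 1.7
(np.float64(533.9), np.float64(-262.4), 80) tool d [0.0714 0.0103 0.0467] rows>= 1.7
```

```bash
python3 -m handwheel '[[-0.03,0.001,0.028,0],[-0.02,0.001,0.018,0],[-0.01,0,0.008,0],[0,0,0,0],[0,0,0,0]]'; python3 -c "
from h import *
go(tf(-75,-38,80),tf(-40,-38,80),tf(11,-38,80))"
```

```text
time: 10.05
tool_pos: [450.5, -251.5, 85.7]
tcp_rot: [176.9, -33.0, 1.2]
ft_force: [0.2, 0.2, 0.9]
finger_gap: 0.1
grip_force: 0.0
t 10.05 at [ 450.5 -251.5   85.7] rot [176.9 -33.    1.2] ft [0.2 0.2 0.9]
(np.float64(448.7), np.float64(-251.1), 80) tool d [-0.0046 -0.0006  0.0037] rows>= 0.1
(np.float64(483.3), np.float64(-255.7), 80) tool d [0.0289 0.0043 0.0191] rows>= 0.7
(np.float64(533.9), np.float64(-262.4), 80) tool d [0.0423 0.0062 0.0279] rows>= 1.0
```

```bash
python3 -m handwheel '[[-0.004,0,0.005,0],[0.009,0.001,0.006,0],[0.009,0.001,0.006,0],[0.009,0.002,0.006,0],[0.009,0.001,0.006,0],[0.008,0.001,0.005,0],[0,0,0,0]]'; python3 -c "
from h import *
go(tf(0,-38,80),tf(11,-38,80),tf(13,-38,80))"
```

```text
time: 10.75
tool_pos: [503.3, -259.4, 79.6]
tcp_rot: [176.8, -33.1, 1.2]
ft_force: [0.8, 0.4, -0.1]
finger_gap: 0.4
grip_force: 0.0
t 10.75 at [ 503.3 -259.4   79.6] rot [176.8 -33.1   1.2] ft [ 0.8  0.4 -0.1]
(np.float64(523.0), np.float64(-261.0), 80) tool d [0.0167 0.0014 0.0105] rows>= 0.4
(np.float64(533.9), np.float64(-262.4), 80) tool d [0.0091 0.0013 0.006 ] rows>= 0.2
(np.float64(535.9), np.float64(-262.7), 80) tool d [0.0017 0.0003 0.0011] rows>= 0.0
```

```bash
python3 -m handwheel '[[0.006,0.001,0.004,0],[0.006,0.001,0.004,0],[0.006,0.001,0.003,0],[0.004,0.001,0.003,0],[0.003,0.001,0.002,0],[0,0,0,0]]'; python3 -c "
from h import *
import cv2
go(tf(11,-38,80),tf(13,-38,80))
cv2.imwrite('pics/t3.png',cv2.resize(r.snapshot('top')[180:320,325:485,::-1],(685,600)))"
```

```text
time: 11.35
tool_pos: [532.1, -264.6, 79.1]
tcp_rot: [176.9, -33.0, 1.1]
ft_force: [1.0, -0.3, -0.1]
finger_gap: 0.0
grip_force: 0.0
t 11.35 at [ 532.1 -264.6   79.1] rot [176.9 -33.    1.1] ft [ 1.  -0.3 -0.1]
(np.float64(533.9), np.float64(-262.4), 80) tool d [ 0.0021 -0.0021  0.0002] rows>= 0.1
(np.float64(535.9), np.float64(-262.7), 80) tool d [0.0017 0.0003 0.0011] rows>= 0.0
```

View pics/t3.png

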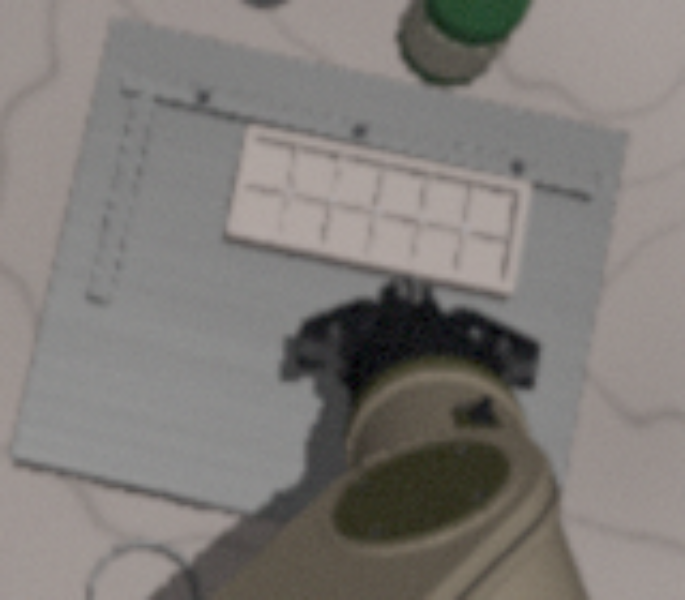

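The mould is nearly parallel to the fence: right end at (530,182)–(508,297), left end at (248,125)–(226,238). I'll press a little further until it seats.

```bash
python3 -m handwheel '[[0.003,0,0.002,0],[0.002,0,0.0015,0],[0.002,0,0.0015,0],[0,0,0,0]]'; python3 -c "
from h import *
k=685/160.
m=np.array([(248,125),(530,182),(508,296),(226,236)])/k+[325,180]
g,e=fit(m,92,[(32,80),(32,-80),(-32,-80),(-32,80)])
c,s=np.cos(TQ[2]),np.sin(TQ[2]);print('mould uv',np.array([[c,s],[-s,c]])@(g[:2]-TQ[:2]),g[2]-TQ[2],e)
go(tf(-15,-40,80),tf(-15,-40,140),tf(50,-155,140),tf(50,-155,80),tf(50,-62,80))"
```

```text
time: 11.8
tool_pos: [538.0, -263.9, 77.0]
tcp_rot: [177.0, -32.7, 1.1]
ft_force: [-23.4, 3.1, 9.4]
finger_gap: -0.0
grip_force: 11.4
mould uv [ 47.07490135 -18.05405213] 0.01092589046951481 [-0.   1.  -1.1 -0.2  0.6 -1.8  0.6  1. ]
t 11.8 at [ 538.  -263.9   77. ] rot [177.  -32.7   1.1] ft [-23.4   3.1   9.4]
(np.float64(507.9), np.float64(-261.0), 80) tool d [-0.0236 -0.0025 -0.0189] rows>= 0.6
(np.float64(507.9), np.float64(-261.0), 140) tool d [ 0.0324  0.0027 -0.0504] rows>= 1.2
(np.float64(557.2), np.float64(-383.5), 140) tool d [0.0395 0.1219 0.0318] rows>= 2.6
(np.float64(557.2), np.float64(-383.5), 80) tool d [-0.0324 -0.0027  0.0504] rows>= 1.2
(np.float64(569.4), np.float64(-291.3), 80) tool d [ 0.0117 -0.0922  0.0027] rows>= 1.9
```

Contact with the fence is felt (23 N). Moving round to the right end.

```bash
python3 -m handwheel '[[-0.012,-0.001,-0.01,0],[-0.012,-0.001,-0.009,0],[0.016,0.001,-0.025,0],[0.016,0.001,-0.025,0],[0.013,0.035,0.01,0],[0.013,0.035,0.01,0],[0.013,0.03,0.01,0],[0,0,0,0],[0,0,0,0]]';  python3 -c "
from h import *
go(tf(52,-134,140),tf(52,-134,80),tf(52,-62,80))"
```

```text
time: 12.7
tool_pos: [557.1, -362.1, 140.7]
tcp_rot: [177.0, -33.0, 1.0]
ft_force: [-1.3, 0.5, -0.4]
finger_gap: 0.1
grip_force: 0.0
t 12.7 at [ 557.1 -362.1  140.7] rot [177. -33.   1.] ft [-1.3  0.5 -0.4]
(np.float64(561.9), np.float64(-363.0), 140) tool d [0.0036 0.0008 0.0032] rows>= 0.1
(np.float64(561.9), np.float64(-363.0), 80) tool d [-0.0326 -0.0026  0.0503] rows>= 1.2
(np.float64(571.4), np.float64(-291.6), 80) tool d [ 0.009  -0.0714  0.0021] rows>= 1.4
```

```bash
python3 -m handwheel '[[-0.014,-0.001,0.026,0],[-0.014,-0.001,0.027,0],[0,0,0,0],[0,0,0,0]]';python3 -m handwheel '[[0.001,-0.009,0,0],[0.001,-0.009,0,0],[0.001,-0.009,0,0],[0.001,-0.009,0,0],[0.001,-0.009,0,0],[0.001,-0.007,0,0],[0.001,-0.006,0,0],[0,0,0,0]]';  python3 -c "
from h import *
go(tf(52,-62,80))"
```

```text
time: 13.1
tool_pos: [562.2, -361.4, 81.4]
tcp_rot: [177.0, -32.9, 1.0]
ft_force: [-0.2, -1.6, 0.7]
finger_gap: 0.1
grip_force: 0.0
time: 13.9
tool_pos: [569.5, -304.0, 83.3]
tcp_rot: [176.9, -33.0, 1.1]
ft_force: [0.6, -1.4, 1.2]
finger_gap: -0.0
grip_force: 0.7
t 13.9 at [ 569.5 -304.    83.3] rot [176.9 -33.    1.1] ft [ 0.6 -1.4  1.2]
(np.float64(571.4), np.float64(-291.6), 80) tool d [-0.     -0.0126  0.0032] rows>= 0.3
```

```bash
python3 -m handwheel '[[0,-0.005,0.001,0],[0,-0.004,0.001,0],[0,-0.003,0.001,0],[0,-0.002,0,0],[0,0,0,0]]';  python3 -c "
from h import *
import cv2
go(tf(52,-62,80))
cv2.imwrite('pics/t4.png',cv2.resize(r.snapshot('top')[180:320,325:485,::-1],(685,600)))"
```

```text
time: 14.4
tool_pos: [571.9, -295.6, 83.0]
tcp_rot: [176.4, -33.2, 1.1]
ft_force: [-10.0, -14.2, 12.7]
finger_gap: -0.1
grip_force: 8.8
t 14.4 at [ 571.9 -295.6   83. ] rot [176.4 -33.2   1.1] ft [-10.  -14.2  12.7]
(np.float64(571.4), np.float64(-291.6), 80) tool d [-0.002  -0.0041  0.002 ] rows>= 0.1
```

View pics/t4.png

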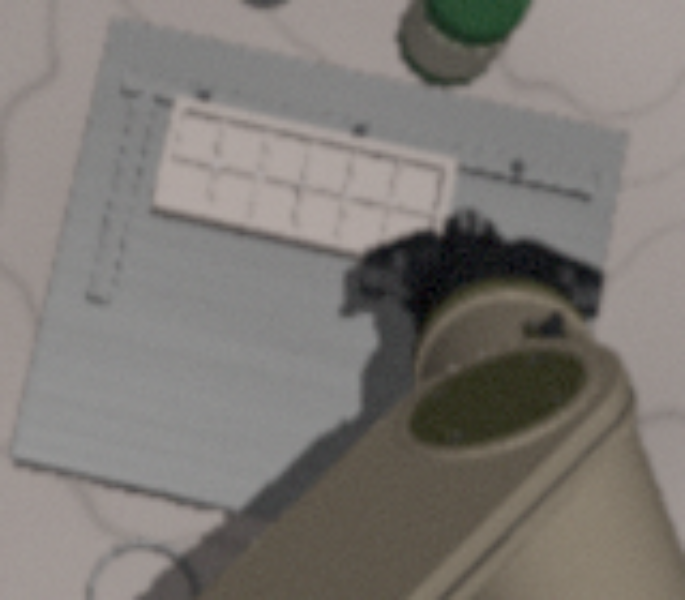

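```bash
python3 -c "
from h import *
k=685/160.
m=np.array([(178,95),(458,159),(152,211)])/k+[325,180]
g,e=fit(m,92,[(32,80),(32,-80),(-32,80)])
c,s=np.cos(TQ[2]),np.sin(TQ[2]);print('mould uv',np.array([[c,s],[-s,c]])@(g[:2]-TQ[:2]),g[2]-TQ[2],e)
print('end stop inner top, px crop', [(proj('top',tf(u,115,82))-[325,180])*k for u in(85,-35)],'fence',[(proj('top',tf(85,v,82))-[325,180])*k for v in(115,-135)])
print('home corners',[(proj('top',tf(53+a,35+b,92))-[325,180])*k for a,b in((32,80),(32,-80),(-32,80))])
"
```

```text
mould uv [52.8667491  23.22358632] 0.003186551900425605 [-2.   0.8 -0.1 -0.6  2.  -0.2]
end stop inner top, px crop [array([[154.75348893,  98.10800157]]), array([[109.4185085 , 302.95545927]])] fence [array([[154.75348893,  98.10800157]]), array([[593.55912847, 194.14227287]])]
home corners [array([[155.95283123,  93.11703784]]), array([[438.25454413, 154.94738818]]), array([[131.87713266, 202.05689396]])]
```

The stop isn't reached yet: the mould centre is at v≈23 against 35, so about 12 mm remain (finger half-width is smaller than assumed). I'll ease off axially and continue along the fence.

```bash
python3 -m handwheel '[[-0.002,0.001,-0.002,0],[0,0,0,0]]';python3 -m handwheel '[[0.0005,-0.004,0,0],[0.0005,-0.004,0,0],[0.0005,-0.004,0,0],[0,0,0,0]]';  python3 -c "
from h import *
go(tf(52,-56,80))"
```

```text
time: 14.65
tool_pos: [568.8, -293.7, 81.9]
tcp_rot: [176.7, -33.1, 1.0]
ft_force: [-3.0, -6.5, 6.4]
finger_gap: -0.4
grip_force: 4.0
time: 15.05
tool_pos: [570.7, -284.8, 83.3]
tcp_rot: [176.3, -33.2, 1.1]
ft_force: [-0.3, -21.7, 0.5]
finger_gap: 0.1
grip_force: 10.4
t 15.05 at [ 570.7 -284.8   83.3] rot [176.3 -33.2   1.1] ft [ -0.3 -21.7   0.5]
(np.float64(572.2), np.float64(-285.7), 80) tool d [-0.0005  0.0006  0.0036] rows>= 0.1
```

```bash
python3 -m handwheel '[[0,-0.002,0,0],[0,-0.001,0,0],[0,0,0,0]]';  python3 -c "
from h import *
go(tf(52,-85,80),tf(52,-85,140),tf(-30,30,140),tf(-30,30,80),tf(11,30,80))"; python3 -m handwheel '[[0,0.01,0,0],[0,0.015,0,0],[0.016,0.001,-0.025,0],[0.016,0.001,-0.025,0],[0,0,0,0]]'; python3 -c "
from h import *
import cv2
go(tf(-30,35,140),tf(-30,35,80),tf(11,35,80))
np.save('a.npy',r.snapshot('top')); a=np.load('a.npy')
cv2.imwrite('pics/t5.png',cv2.resize(a[180:320,325:485,::-1],(685,600),interpolation=cv2.INTER_CUBIC))"
```

```text
time: 15.35
tool_pos: [571.1, -284.5, 84.4]
tcp_rot: [176.1, -33.3, 1.1]
ft_force: [-1.3, -29.8, 1.7]
finger_gap: -0.2
grip_force: 14.4
t 15.35 at [ 571.1 -284.5   84.4] rot [176.1 -33.3   1.1] ft [ -1.3 -29.8   1.7]
(np.float64(568.4), np.float64(-314.4), 80) tool d [-0.0051  0.0296  0.0039] rows>= 0.6
(np.float64(568.4), np.float64(-314.4), 140) tool d [ 0.033   0.0034 -0.05  ] rows>= 1.2
(np.float64(502.2), np.float64(-189.6), 140) tool d [-0.0533 -0.1234 -0.0436] rows>= 2.8
(np.float64(502.2), np.float64(-189.6), 80) tool d [-0.033  -0.0034  0.05  ] rows>= 1.2
(np.float64(542.9), np.float64(-195.0), 80) tool d [0.0339 0.0046 0.0227] rows>= 0.8
time: 15.85
tool_pos: [570.7, -302.6, 145.4]
tcp_rot: [176.7, -33.2, 1.2]
ft_force: [-0.4, -0.4, 1.4]
finger_gap: -0.1
grip_force: 0.0
t 15.85 at [ 570.7 -302.6  145.4] rot [176.7 -33.2   1.2] ft [-0.4 -0.4  1.4]
(np.float64(502.9), np.float64(-184.7), 140) tool d [-0.0576 -0.1173 -0.0381] rows>= 2.7
(np.float64(502.9), np.float64(-184.7), 80) tool d [-0.0329 -0.0029  0.0501] rows>= 1.2
(np.float64(543.5), np.float64(-190.1), 80) tool d [0.0339 0.005  0.0225] rows>= 0.8
```

View pics/t5.png

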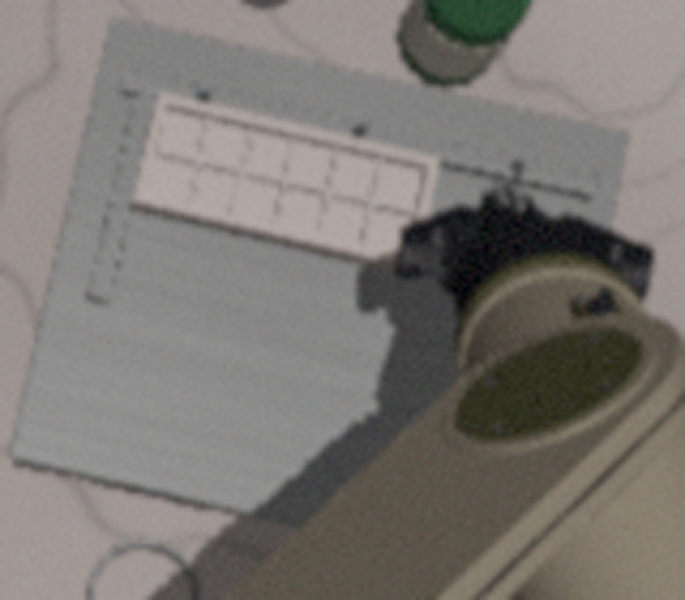

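The mould is at the end stop (corners (160,94), (438,157), (133,206), against predicted home (156,93), (438,155), (132,202)). One more press against the fence at its middle.

```bash
python3 -m handwheel '[[-0.02,-0.039,-0.013,0],[-0.02,-0.039,-0.013,0],[-0.019,-0.039,-0.013,0],[-0.015,-0.001,0.023,0],[-0.015,-0.001,0.023,0],[0,0,0,0],[0,0,0,0]]';  python3 -c "
from h import *
go(tf(-30,35,80),tf(-10,35,80),tf(8,35,80))"
```

```text
time: 16.6
tool_pos: [498.3, -182.9, 79.5]
tcp_rot: [177.1, -32.8, 1.0]
ft_force: [-0.3, -0.5, 0.9]
finger_gap: -0.1
grip_force: 0.0
t 16.6 at [ 498.3 -182.9   79.5] rot [177.1 -32.8   1. ] ft [-0.3 -0.5  0.9]
(np.float64(502.9), np.float64(-184.7), 80) tool d [0.0041 0.0018 0.0022] rows>= 0.1
(np.float64(522.7), np.float64(-187.3), 80) tool d [0.0166 0.0024 0.0108] rows>= 0.4
(np.float64(540.5), np.float64(-189.7), 80) tool d [0.0149 0.0022 0.0097] rows>= 0.4
```

```bash
python3 -m handwheel '[[0.01,0.001,0.007,0],[0.01,0.001,0.006,0],[0.008,0.001,0.005,0],[0.005,0.001,0.003,0],[0.002,0,0.0015,0],[0,0,0,0]]'; python3 -m handwheel '[[0.002,0,0.0015,0],[0.002,0,0.0015,0],[0,0,0,0]]'; python3 -m handwheel '[[0.0015,0,0.001,0],[0.0015,0,0.001,0],[0,0,0,0]]'
```

```text
time: 17.2
tool_pos: [541.2, -188.5, 81.9]
tcp_rot: [176.9, -33.0, 1.1]
ft_force: [-0.5, 0.6, -0.1]
finger_gap: 0.4
grip_force: 0.0
time: 17.5
tool_pos: [546.1, -188.5, 81.5]
tcp_rot: [176.9, -33.0, 1.1]
ft_force: [-0.6, 0.6, 0.3]
finger_gap: 0.3
grip_force: 0.0
time: 17.8
tool_pos: [548.6, -188.7, 80.9]
tcp_rot: [176.9, -32.9, 1.1]
ft_force: [-20.4, -0.0, 12.9]
finger_gap: 0.0
grip_force: 10.1
```

Flush against the fence (free until contact, then 20 N within 2 mm, at the same depth as the first press). Backing off and heading to the left of the isolator.

```bash
python3 -m handwheel '[[-0.012,-0.001,-0.008,0],[-0.02,-0.002,-0.013,0],[-0.02,-0.002,-0.013,0],[0.01,0,-0.045,0],[0.01,0,-0.045,0],[0,-0.044,-0.003,0],[0,-0.044,-0.002,0],[0,-0.044,-0.002,0],[0,-0.044,-0.002,0],[0,-0.044,-0.002,0]]';  python3 -m handwheel '[[0,-0.044,-0.002,0],[0,0,0,0]]'; python3 -c "
from h import *
import cv2
a=r.snapshot('top')
cv2.imwrite('pics/t6.png',np.hstack([cv2.resize(a[180:270,340:440,::-1],(500,450),interpolation=cv2.INTER_CUBIC),cv2.resize(a[150:240,60:120,::-1],(300,450))]))
print('home corners',[((proj('top',tf(53+a,35+b,92))-[340,180])*5).round(0) for a,b in((32,80),(32,-80),(-32,-80),(-32,80))],'big box right',plane('top',[105,185],100))
go((490,370,220),(490,372,170),(622,372,165),(622,285,165))"
```

```text
time: 18.8
tool_pos: [464.3, 41.5, 162.6]
tcp_rot: [177.0, -32.7, 1.0]
ft_force: [-0.2, 0.6, 0.0]
finger_gap: -0.2
grip_force: 0.0
time: 19.0
tool_pos: [462.5, 92.1, 162.1]
tcp_rot: [177.2, -32.6, 1.6]
ft_force: [-0.4, -1.2, 0.1]
finger_gap: 0.0
grip_force: 0.0
home corners [array([[107., 109.]]), array([[437., 181.]]), array([[412., 310.]]), array([[ 79., 236.]])] big box right [[610.20475695 490.61658319 100.        ]]
t 19.05 at [462.7  89.  161.7] rot [177.  -32.5   1.6] ft [-0.7 -0.6  0.2]
(490, 370, 220) tool d [ 0.061  -0.2781 -0.0448] rows>= 5.8
(490, 372, 170) tool d [-0.0268 -0.0042  0.042 ] rows>= 1.0
(622, 372, 165) tool d [ 0.1085 -0.0002  0.0753] rows>= 2.6
(622, 285, 165) tool d [-0.0021  0.0869  0.0032] rows>= 1.7
```

View pics/t6.png

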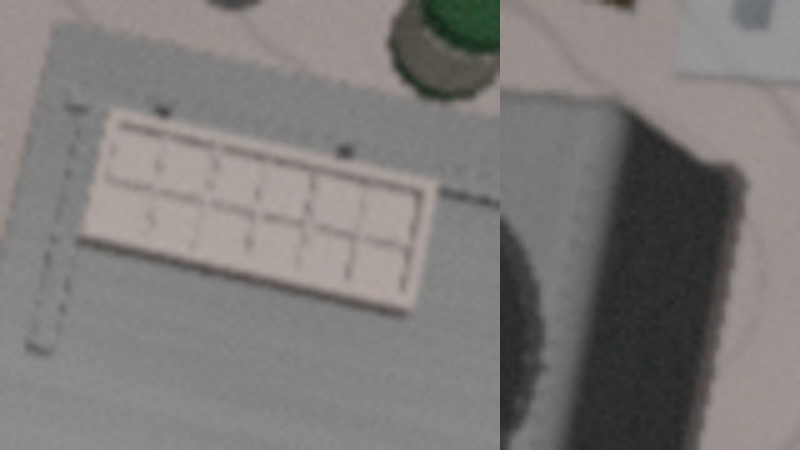

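The mould corners (107,107), (437,181), (410,311), (79,238) match the predicted home to about 1 px (2 mm). The big box on the left is clear of the path. Going on to the isolator.

```bash
python3 -m handwheel '[[0.006,-0.04,-0.006,0],[0.006,-0.04,-0.006,0],[0.006,-0.04,-0.006,0],[0.006,-0.04,-0.006,0],[0.006,-0.04,-0.006,0],[0.006,-0.04,-0.005,0],[0,-0.041,-0.001,0],[0,0,0,0],[0,0,0,0]]'; python3 -c "
from h import *
go((500,373,170),(622,373,168),(622,285,168))"
```

```text
time: 19.95
tool_pos: [478.1, 365.6, 198.0]
tcp_rot: [176.8, -32.5, 1.0]
ft_force: [0.4, -0.8, -0.4]
finger_gap: -0.1
grip_force: 0.0
t 19.95 at [478.1 365.6 198. ] rot [176.8 -32.5   1. ] ft [ 0.4 -0.8 -0.4]
(500, 373, 170) tool d [ 0.0036 -0.009   0.035 ] rows>= 0.7
(622, 373, 168) tool d [ 0.1019 -0.0015  0.0672] rows>= 2.4
(622, 285, 168) tool d [-0.0014  0.0879  0.004 ] rows>= 1.8
```

```bash
python3 -m handwheel '[[0.002,-0.005,0.018,0],[0.002,-0.004,0.017,0],[0.025,0,0.016,0],[0.025,0,0.017,0],[0.025,0,0.017,0],[0.025,0,0.017,0],[0,0,0,0],[0,0,0,0]]'; python3 -c "
from h import *
go((622,285,168))"
```

```text
time: 20.75
tool_pos: [621.1, 369.9, 168.8]
tcp_rot: [177.0, -32.5, 0.8]
ft_force: [-1.2, -0.1, -0.1]
finger_gap: -0.0
grip_force: 0.0
t 20.75 at [621.1 369.9 168.8] rot [177.  -32.5   0.8] ft [-1.2 -0.1 -0.1]
(622, 285, 168) tool d [-0.0007  0.0848  0.005 ] rows>= 1.7
```

```bash
python3 -m handwheel '[[0,0.014,0.001,0],[0,0.014,0.001,0],[0,0.014,0.001,0],[0,0.014,0.001,0],[0,0.014,0,0],[0,0,0,0],[0,0,0,0]]'; python3 -c "
from h import *
import cv2
go((622,285,168))
a=cv2.resize(r.snapshot('top')[150:250,150:270,::-1],(400,333));b=cv2.resize(r.snapshot('side')[240:340,170:290,::-1],(400,333))
cv2.imwrite('pics/t7.png',np.hstack([a,b]))"
```

```text
time: 21.45
tool_pos: [621.1, 302.0, 168.1]
tcp_rot: [177.0, -32.5, 1.0]
ft_force: [0.7, 0.0, -0.5]
finger_gap: 0.3
grip_force: 0.0
t 21.45 at [621.1 302.  168.1] rot [177.  -32.5   1. ] ft [ 0.7  0.  -0.5]
(622, 285, 168) tool d [0.0005 0.017  0.0013] rows>= 0.3
```

View pics/t7.png

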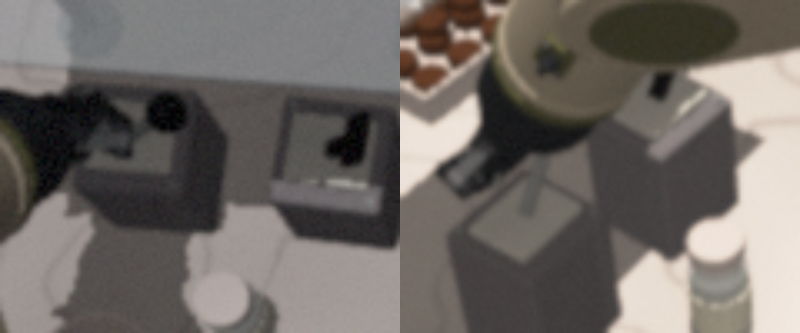

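The ball is back at its start pixel (199.5, 183), so the lever is on, and the paddle hasn't moved. Backing out and handing in.

```bash
python3 -m handwheel '[[-0.03,-0.005,-0.02,0],[-0.03,0,-0.02,0],[-0.03,0,-0.02,0],[-0.03,0,-0.025,0],[0,0,-0.02,0],[0,0,0,0],[0,0,0,0],[0,0,0,0]]'; python3 -c "
from h import *
s=r.sense();print(s['tool_pos'],s['ft_force'],abs(s['qd']).max());print(r.hand_in())"
```

```text
time: 22.35
tool_pos: [464.2, 310.6, 191.4]
tcp_rot: [177.0, -32.5, 1.0]
ft_force: [0.2, 0.3, -0.4]
finger_gap: 0.2
grip_force: 0.0
[464.17131648 310.57959862 191.39496313] [ 0.24177995  0.33070701 -0.38960518] 0.5669061530479801
the job is handed in; nothing more can be done
None
```

Handed in at 22.4 s (no verdict came back): the isolator was switched off, the mould pushed home against fence and end stop, and the isolator switched back on, with the light switch still on and nothing else seen to move; I viewed 11 pictures, one over the limit of 10.

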